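Move the trim reels to the feed rack in their order

TASK

Move the four reels of trim from the plywood storage rack to the empty grey feed rack, one to each place, with both ends of every rod lying down in their U brackets. The trims go on the lampshade in this order, so keep it: the reel nearest the robot in the storage rack must be nearest the robot in the feed rack, and so on to the far end.

Things in the scene. Friction and masses are not known exactly. Their poses are not given: they have to be found in the camera images.
- reel_a: narrowest of four reels of blue-grey trim: 12 mm over its two card cheeks, 60 mm in diameter, 86 g. Fast on an 8 mm steel rod 138 mm long with 13 mm rubber caps (65 to 71 mm off the middle). Origin in its middle on the rod; y along the rod; turn about y is of no matter. Pinch both cheeks from above in their top 15 mm, above the rod, closing along it. Starts seated in yoke_a.
- reel_b: second narrowest of four reels of blue-grey trim: 19 mm over its two card cheeks, 60 mm in diameter, 107 g. Fast on an 8 mm steel rod 138 mm long with 13 mm rubber caps (65 to 71 mm off the middle). Origin in its middle on the rod; y along the rod; turn about y is of no matter. Pinch both cheeks from above in their top 15 mm, above the rod, closing along it. Starts seated in yoke_b.
- reel_c: second widest of four reels of blue-grey trim: 26 mm over its two card cheeks, 60 mm in diameter, 128 g. Fast on an 8 mm steel rod 138 mm long with 13 mm rubber caps (65 to 71 mm off the middle). Origin in its middle on the rod; y along the rod; turn about y is of no matter. Pinch both cheeks from above in their top 15 mm, above the rod, closing along it. Starts seated in yoke_c.
- reel_d: widest of four reels of blue-grey trim: 33 mm over its two card cheeks, 60 mm in diameter, 149 g. Fast on an 8 mm steel rod 138 mm long with 13 mm rubber caps (65 to 71 mm off the middle). Origin in its middle on the rod; y along the rod; turn about y is of no matter. Pinch both cheeks from above in their top 15 mm, above the rod, closing along it. Starts seated in yoke_d.
- storage_rack: fixed plywood board, 276 x 124 mm, top 12 mm over the bench, carrying a row of four steel yokes with the reels, left or right of the feed rack. Origin on the bench under its middle; x along the row, away from the robot (turned 0 to 0.35 rad to the left), z up. Its yokes stand at x = -105, -35, 35, 105 mm, y = 0, in an order that changes.
- yoke_a: fixed yoke of the storage rack that holds reel_a at the start: steel strap 34 x 114 mm with two upright cheeks 104 mm apart inside, 5 mm thick, each with an open-topped U slot for a rod end. Origin under the strap's middle, 12 mm over the bench; axes as the rack's. A seated rod's axis is 42 mm above the origin (54 mm over the bench); the cheeks end 5 mm above that axis.
- yoke_b: fixed yoke of the storage rack that holds reel_b at the start: steel strap 34 x 114 mm with two upright cheeks 104 mm apart inside, 5 mm thick, each with an open-topped U slot for a rod end. Origin under the strap's middle, 12 mm over the bench; axes as the rack's. A seated rod's axis is 42 mm above the origin (54 mm over the bench); the cheeks end 5 mm above that axis.
- yoke_c: fixed yoke of the storage rack that holds reel_c at the start: steel strap 34 x 114 mm with two upright cheeks 104 mm apart inside, 5 mm thick, each with an open-topped U slot for a rod end. Origin under the strap's middle, 12 mm over the bench; axes as the rack's. A seated rod's axis is 42 mm above the origin (54 mm over the bench); the cheeks end 5 mm above that axis.
- yoke_d: fixed yoke of the storage rack that holds reel_d at the start: steel strap 34 x 114 mm with two upright cheeks 104 mm apart inside, 5 mm thick, each with an open-topped U slot for a rod end. Origin under the strap's middle, 12 mm over the bench; axes as the rack's. A seated rod's axis is 42 mm above the origin (54 mm over the bench); the cheeks end 5 mm above that axis.
- feed_rack: fixed grey plate with four empty yokes like the storage rack's and a low rail (y = -76 mm, 33 mm high). Origin on the bench under the row's middle; x along the row, away from the robot (turned 0 to 0.35 rad left), z up. Places at x = -105, -35, 35, 105 mm, y = 0; seated rods lie along y, axis at z = 54 mm. Slots: 15 mm wide at the top, 10 mm low down; rod caps go outside the cheeks.

How it is judged (in metres and radians):
At the end, for the whole second after the job is handed in: All four reels rest in the feed rack, rods in both slots (height within 4 mm, 0.1 rad of square), within 8 mm of a place along the row and 10 mm of the middle across it; from the robot outward each has the place its yoke has in the storage rack (y of reel_a in the frame of feed_rack between -0.01 and 0.01 m and z of reel_a in the frame of feed_rack between 0.05 and 0.058 m and angle between the y axis of each of reel_a, reel_b, reel_c, reel_d and the y axis of feed_rack, either way round below 0.1 rad and linear speed of each of reel_a, reel_b, reel_c, reel_d below 0.02 m/s and angular speed of each of reel_a, reel_b, reel_c, reel_d below 0.3 rad/s and ((x of yoke_a in the frame of storage_rack between -0.125 and -0.085 m and x of reel_a in the frame of feed_rack between -0.113 and -0.097 m) or (x of yoke_a in the frame of storage_rack between -0.055 and -0.015 m and x of reel_a in the frame of feed_rack between -0.043 and -0.027 m) or (x of yoke_a in the frame of storage_rack between 0.015 and 0.055 m and x of reel_a in the frame of feed_rack between 0.027 and 0.043 m) or (x of yoke_a in the frame of storage_rack between 0.085 and 0.125 m and x of reel_a in the frame of feed_rack between 0.097 and 0.113 m)) and y of reel_b in the frame of feed_rack between -0.01 and 0.01 m and z of reel_b in the frame of feed_rack between 0.05 and 0.058 m and ((x of yoke_b in the frame of storage_rack between -0.125 and -0.085 m and x of reel_b in the frame of feed_rack between -0.113 and -0.097 m) or (x of yoke_b in the frame of storage_rack between -0.055 and -0.015 m and x of reel_b in the frame of feed_rack between -0.043 and -0.027 m) or (x of yoke_b in the frame of storage_rack between 0.015 and 0.055 m and x of reel_b in the frame of feed_rack between 0.027 and 0.043 m) or (x of yoke_b in the frame of storage_rack between 0.085 and 0.125 m and x of reel_b in the frame of feed_rack between 0.097 and 0.113 m)) and y of reel_c in the frame of feed_rack between -0.01 and 0.01 m and z of reel_c in the frame of feed_rack between 0.05 and 0.058 m and ((x of yoke_c in the frame of storage_rack between -0.125 and -0.085 m and x of reel_c in the frame of feed_rack between -0.113 and -0.097 m) or (x of yoke_c in the frame of storage_rack between -0.055 and -0.015 m and x of reel_c in the frame of feed_rack between -0.043 and -0.027 m) or (x of yoke_c in the frame of storage_rack between 0.015 and 0.055 m and x of reel_c in the frame of feed_rack between 0.027 and 0.043 m) or (x of yoke_c in the frame of storage_rack between 0.085 and 0.125 m and x of reel_c in the frame of feed_rack between 0.097 and 0.113 m)) and y of reel_d in the frame of feed_rack between -0.01 and 0.01 m and z of reel_d in the frame of feed_rack between 0.05 and 0.058 m and ((x of yoke_d in the frame of storage_rack between -0.125 and -0.085 m and x of reel_d in the frame of feed_rack between -0.113 and -0.097 m) or (x of yoke_d in the frame of storage_rack between -0.055 and -0.015 m and x of reel_d in the frame of feed_rack between -0.043 and -0.027 m) or (x of yoke_d in the frame of storage_rack between 0.015 and 0.055 m and x of reel_d in the frame of feed_rack between 0.027 and 0.043 m) or (x of yoke_d in the frame of storage_rack between 0.085 and 0.125 m and x of reel_d in the frame of feed_rack between 0.097 and 0.113 m))); the robot touches nothing.
It fails at once if a reel is dropped off the racks onto the bench (height (world z) of any of reel_a, reel_b, reel_c, reel_d below 0.035 m).
It also fails if it takes over 102 s, if anything falls off the work surface, if the arm or the gripper's body presses on something with over 40 N, if the wrist force passes 120 N, or if a joint passes its speed limit or range.

ROBOT

A 6-joint arm with a two-finger parallel gripper is mounted at the origin on the work surface; the furniture and walls round the work are solid. World frame = base frame: x ahead of the robot, y to its left, z up, the work surface at z = 0. Lengths are in mm, angles in degrees, forces in N, time in s.
With the tool pointing down it reaches from about 275 to 825 mm from the base axis. Payload 4.9 kg.
Tool frame: the origin (TCP) lies midway between the tips of the shut fingers; the grasp point (between the pads) lies 19 mm behind it; z points along the fingers, y is the line along which they close (so a half turn about z gives the same grasp; the last joint's range is limited). The gripper opens to 85 mm and grips with 20 to 120 N. Pads are 22 mm wide; open, the fingers measure 114 mm over their backs; the gripper's body (76 mm by 85 mm) begins 54 mm behind the grasp point. The pads swing forward as they close: fully open they stand 13 mm farther back than shut.
Start: joints at [65.306, 18.69, -11.035, 60.275, 0, 82.311], TCP at [160.848, 525.972, 231.281] pointing down, gripper open.
Joint ranges: [-152.03, 152.03], [-55.5, 102.48], [-74.3, 77.21], [-110.64, 120.58], [-84.22, 78.4], [-180, 180]. Speed limits (degrees/s): [147.25, 147.25, 180, 180, 180, 180].

INTERFACE

Orientations are given as [roll, pitch, yaw] about the fixed x, y, z axes, in that order (R = Rz(yaw) Ry(pitch) Rx(roll)).
In Python, from rig import sensors, camera, ticket gives the robot as it stands. The module is installed in compiled form; this text tells all that it offers.
- The arm moves only by the tool drive_tool, never from a script. Its argument "deltas" is a list of rows, each a list of 7 numbers: the shift along the tool's x, y, z each as a share of 0.04 m, from -1 to 1, then the turn, a rotation vector about the tool's x, y, z each as a share of 4 degrees, from -1 to 1, then the opening, from 0 (shut) to 1 (fully open). A call has 1 to 20 rows; each row shifts and turns the commanded pose from where the row before left it, along the tool's axes as they then stand; what a row does not reach is not made up. A row lasts 1/8 s, in which the tool goes at most 62.5 mm and 10.7 degrees, less where a joint would pass 70% of its speed; a pose out of reach is approached as far as the arm can. A call with a number of a shift or a turn outside -1 to 1 is refused whole. A call with a gripper value outside its range is refused whole. The fingers move at their own pace and stop on an object; "squeeze" is the grip in N (left out, the last holds). Time passes only in rows, so rows that do not move let the fingers close. It gives the time, the measured TCP pose, the force, the opening and the grip force at its end, in the units of the state.
- sensors.get_state(): the state, without advancing time (a new reading comes with each control period).
- camera(name): name is "scene" or "top" or "wrist"; returns a dict with "color" (384x512x3 uint8, blue, green, red), "camera_matrix" (3x3 intrinsics, pixels), "k1" (the pictures are not rectified: a ray, as slopes to the right and down, at radius r is drawn at 1 + k1 r^2 times it, then the intrinsics apply), "eye" and "attitude" of the camera in the world; the wrist camera has in their place "hand_eye" (4x4, takes a point from camera to tool coordinates, whose origin is the TCP and whose axes are the flange's). Camera axes: x right, y down, z forward; pixel columns grow to the right and rows downward; lengths in mm; the calibration is good to about 2 mm. A picture is of the moment at which its call begins: read the wrist's pose just before it. There is no depth.
- ticket.close_job(): hands the job in; it is judged then, once.
The state is a dict: "time_s": time; "qpos": joint angles; "dq": joint speeds; "effort": joint torques, N m; "tcp_pos": TCP position; "ee_rot": TCP orientation; "force": force on the tool from outside, world axes, zero at the start; "wrist_torque": the same for the moment, N m; "grip_width": finger opening in mm; "gripper_force": force on a finger pad.
Only numpy, scipy, OpenCV 4.12 (cv2) and the standard library are available. Lean on these libraries where they do the work, as an engineer would, in place of code of your own. Each camera call takes 0.05 s, during which the arm holds its last target. There are 200 camera calls.

## Working session

There is one attempt and no reset: what is moved stays moved. The work goes in short steps, Python scripts to look and compute and a tool call to move; the robot and the scene stay as the last step left them, time stands still between calls to the robot, and variables do not carry over. Pictures are saved under pics/ and viewed, at most 14 in all, crops included, and the job is handed in when it is done.

Besides the shell and the picture viewer there is one more tool, called as name([rows], argument=value, ...), one row to a line, values as JSON. drive_tool: Moves the arm, as the interface text tells. Shift numbers are shares of 0.04 m and turn numbers shares of 4 degrees, none past 1 either way. Its arguments: {"type":"object","properties":{"deltas":{"type":"array","items":{"type":"array","items":{"type":"number"}}},"squeeze":{"type":"number"}},"required":["deltas"]}

```bash
mkdir -p pics
python3 - <<'E'
from rig import sensors,camera
import cv2,pickle
s=sensors.get_state();print(s)
d={}
for n in["scene","top","wrist"]:
    c=camera(n);d[n]=c;cv2.imwrite(f"pics/{n}0.png",c["color"]);print(n,{k:v for k,v in c.items() if k!="color"})
pickle.dump((s,d),open("d0.pkl","wb"))
E
```

```text
{'time_s': 0.0, 'qpos': array([ 6.53072357e+01,  1.87322326e+01, -1.10895349e+01,  6.02743487e+01,
       -1.67002241e-03,  8.23103768e+01]), 'dq': array([-0.05079043, -0.0987815 , -0.07614774,  0.06032943,  0.05068248,
       -0.0405326 ]), 'effort': array([-7.55416513e-04, -4.43401551e+01,  2.62442458e+01,  1.53771898e-02,
       -3.20092058e-04,  1.86555462e-05]), 'tcp_pos': array([160.6008632 , 525.44726197, 230.5176848 ]), 'ee_rot': array([-1.79904525e+02, -1.12059959e-02,  1.62996851e+02]), 'force': array([ 0.02100632, -0.66310166, -0.27557649]), 'wrist_torque': array([0.01511831, 0.00152566, 0.04268931]), 'gripper_force': 0.0, 'grip_width': 85.13254540503196}
scene {'camera_matrix': array([[491.34361161,   0.        , 261.75255912],
       [  0.        , 491.34361161, 186.11834915],
       [  0.        ,   0.        ,   1.        ]]), 'k1': 0.023487902324244962, 'eye': array([  56.09822026, -233.73301167,  787.37208907]), 'attitude': array([-137.07629979,    0.15179125,  -47.49339644])}
top {'camera_matrix': array([[478.43307277,   0.        , 251.05328821],
       [  0.        , 478.43307277, 188.23361555],
       [  0.        ,   0.        ,   1.        ]]), 'k1': -0.07184135268179066, 'eye': array([446.97279439, 210.15269703, 915.22544823]), 'attitude': array([-175.6346977 ,   -2.2066032 ,  -88.90069273])}
wrist {'camera_matrix': array([[334.70931795,   0.        , 256.0453713 ],
       [  0.        , 334.70931795, 192.04074595],
       [  0.        ,   0.        ,   1.        ]]), 'k1': -0.0953363644932394, 'hand_eye': array([[-7.39405311e-04, -9.56844628e-01, -2.90599054e-01,
         7.36020657e+01],
       [ 9.99999319e-01, -9.69868361e-04,  6.49033510e-04,
         4.48472373e-01],
       [-9.02867056e-04, -2.90598377e-01,  9.56844694e-01,
        -1.42567839e+02],
       [ 0.00000000e+00,  0.00000000e+00,  0.00000000e+00,
         1.00000000e+00]])}
```

View pics/top0.png

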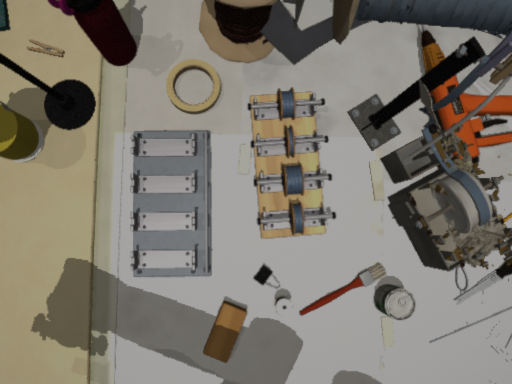

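View pics/scene0.png

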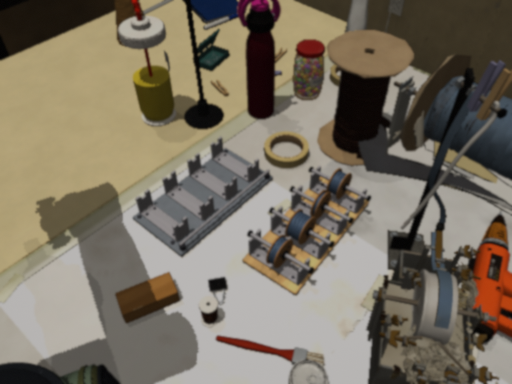

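Run:
```python
import pickle,cv2
s,d=pickle.load(open("d0.pkl","rb"))
im=d["top"]["color"][85:280,122:342];cv2.imwrite("pics/topc.png",cv2.resize(im,None,fx=3,fy=3,interpolation=cv2.INTER_CUBIC))
```

```text
(no output)
```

View pics/topc.png

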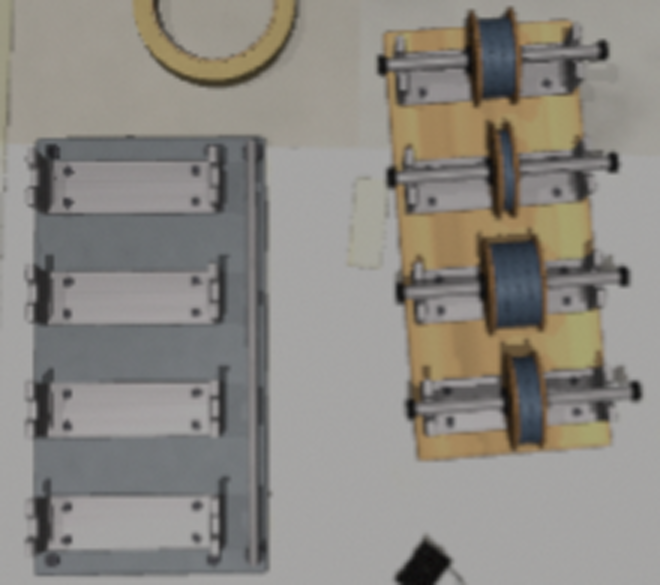

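View pics/wrist0.png

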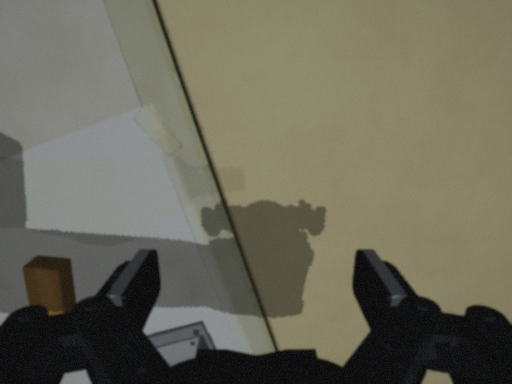

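The top view shows the grey feed rack at left with empty yokes, screws near crop (68–196, 172–540), and the storage rack at right with four reels. The rod caps run from crop (383,64)/(602,49) down to (413,407)/(637,390). The wrist view is mostly bench, so the racks aren't usable from there yet.

```bash
cat > h.py <<'E'
import numpy as np,cv2,pickle
from scipy.spatial.transform import Rotation as R
from scipy.optimize import least_squares
def pose(c,s):
    if "eye" in c: return R.from_euler("xyz",c["attitude"],degrees=True).as_matrix(),np.array(c["eye"])
    T=R.from_euler("xyz",s["ee_rot"],degrees=True).as_matrix();H=c["hand_eye"]
    return T@H[:3,:3],T@H[:3,3]+s["tcp_pos"]
def proj(c,s,P):
    M,e=pose(c,s);p=(np.atleast_2d(P)-e)@M;q=p[:,:2]/p[:,2:];q=q*(1+c["k1"]*(q**2).sum(1,keepdims=True))
    K=c["camera_matrix"];return q*K[0,0]+K[:2,2]
def unproj(c,s,uv,z):
    K=c["camera_matrix"];M,e=pose(c,s)
    u=cv2.undistortPoints(np.float64(uv).reshape(-1,1,2),K,np.array([c["k1"],0,0,0.]))[:,0]
    r=np.c_[u,np.ones(len(u))]@M.T;return e+r*((z-e[2])/r[:,2])[:,None]
XS=np.array([-105,-35,35,105.])
def rack(p,L):  # p=x,y,yawdeg; L local pts
    a=np.radians(p[2]);c,s=np.cos(a),np.sin(a);L=np.atleast_2d(L)
    return np.c_[p[0]+c*L[:,0]-s*L[:,1],p[1]+s*L[:,0]+c*L[:,1],L[:,2]]
E
python3 - <<'E'
from h import *
s,d=pickle.load(open("d0.pkl","rb"));c=d["top"]
f=lambda a:np.array(a,float)/3+[122-1/3,85-1/3]
caps=f([(413,407),(637,390),(402,292),(627,275),(392,178),(615,161),(383,64),(602,49)])
P=unproj(c,s,caps,54.);print(P.round(1));print(np.linalg.norm(P[::2]-P[1::2],axis=1))
L=np.array([(x,y,54) for x in XS for y in(69,-69)],float)
r=least_squares(lambda p:(proj(c,s,rack(p,L))-caps).ravel(),[450,100,3]);print("storage",r.x,r.fun.round(1))
scr=f([(68,508),(196,505),(68,538),(197,536),(68,394),(196,392),(68,424),(196,422),(68,283),(196,281),(68,313),(196,311),(68,172),(196,171),(68,203),(196,202)])
L=lambda p:np.array([(x+a,b,16) for x in XS for a in(p[3],-p[3]) for b in (p[4],-p[4])])
r=least_squares(lambda p:(proj(c,s,rack(p,L(p)))-scr).ravel(),[450,300,0,-10,40]);print("feed",r.x,r.fun.round(1))
sl=f([(32,179),(214,176),(32,293),(213,291)])
print(unproj(c,s,sl,59.))
print(rack(r.x,[(x,y,59) for x in(105,35) for y in(54,-54)]))
E
```

```text
[[455.8 162.2  54. ]
 [468.6  26.6  54. ]
 [524.9 170.1  54. ]
 [538.4  33.2  54. ]
 [594.2 177.5  54. ]
 [608.4  41.   54. ]
 [664.6 184.3  54. ]
 [678.2  49.4  54. ]]
[136.17596583 137.52905753 137.18254018 135.60735876]
storage [566.63633202 105.52453773   5.93168417] [-0.6  0.4  0.3 -0.4 -0.2  0.1 -0.  -0.3 -0.2 -0.1  0.3 -0.1 -0.4  0.3
  0.9  0. ]
feed [486.49158436 336.44455017   1.91713275   9.50804161  39.97628935] [-0.1 -0.2  0.3  0.2 -0.   0.   0.   0.1 -0.1  0.1  0.1  0.2 -0.1  0.3
  0.1  0.4 -0.  -0.2 -0.1  0.  -0.  -0.1 -0.1  0.1  0.2 -0.  -0.2 -0.1
  0.1 -0.4 -0.2 -0.5]
[[587.53614588 393.82653141  59.        ]
 [591.89291733 284.74394849  59.        ]
 [518.88464611 391.08820844  59.        ]
 [522.48477612 283.30380879  59.        ]]
[[589.62629344 393.92699778  59.        ]
 [593.23932928 285.98745002  59.        ]
 [519.66547545 391.5852153   59.        ]
 [523.27851128 283.64566753  59.        ]]
```

drive_tool([
  [0,0,0,0,0,-0.956,0.65],
  [0,0,0,0,0,-0.956,0.65],
  [0,0,0,0,0,-0.956,0.65],
  [0,0,0,0,0,-0.956,0.65],
  [0,0,0,0,0,-0.956,0.65],
  [0,0,0,0,0,-0.956,0.65],
  [-0.72,-0.83,-0.036,0,0,0,0.65],
  [-0.72,-0.83,-0.036,0,0,0,0.65],
  [-0.72,-0.83,-0.036,0,0,0,0.65],
  [-0.72,-0.83,-0.036,0,0,0,0.65],
  [-0.72,-0.83,-0.036,0,0,0,0.65],
  [-0.72,-0.83,-0.036,0,0,0,0.65],
  [-0.72,-0.83,-0.036,0,0,0,0.65],
  [-0.72,-0.83,-0.036,0,0,0,0.65],
  [-0.72,-0.83,-0.036,0,0,0,0.65],
  [-0.72,-0.83,-0.036,0,0,0,0.65],
  [-0.72,-0.83,-0.036,0,0,0,0.65],
  [-0.72,-0.83,-0.036,0,0,0,0.65],
  [-0.72,-0.83,-0.036,0,0,0,0.65],
  [-0.72,-0.83,-0.036,0,0,0,0.65],
])

```text
time_s: 2.65
tcp_pos: [610.7, 104.3, 251.1]
ee_rot: [180.0, -0.0, -174.1]
force: [0.3, 0.5, 0.5]
grip_width: 55.6
gripper_force: 0.0
```

drive_tool([
  [0,0,0,0,0,0,0.65],
  [0,0,0,0,0,0,0.65],
])

```text
time_s: 2.9
tcp_pos: [609.3, 105.6, 250.8]
ee_rot: [180.0, -0.1, -174.1]
force: [-0.7, 0.1, -0.1]
grip_width: 55.1
gripper_force: 0.0
```

Run:
```python
from h import *
from rig import sensors,camera
s=sensors.get_state();c=camera("wrist");pickle.dump((s,c),open("w1.pkl","wb"))
print(s["time_s"],s["tcp_pos"],s["ee_rot"],s["grip_width"])
L=[(x,y,54) for x in XS for y in(69,-69)]
print(proj(c,s,rack([566.6,105.5,5.93],L)).round())
cv2.imwrite("pics/w1.png",cv2.resize(c["color"],None,fx=1.5,fy=1.5,interpolation=cv2.INTER_CUBIC))
```

```text
2.9 [609.26004805 105.5845848  250.83732293] [ 1.79972694e+02 -9.15588403e-02 -1.74068637e+02] 55.13577950108137
[[333.  12.]
 [186.  12.]
 [330.  88.]
 [189.  88.]
 [326. 158.]
 [193. 158.]
 [323. 221.]
 [196. 221.]]
```

View pics/w1.png

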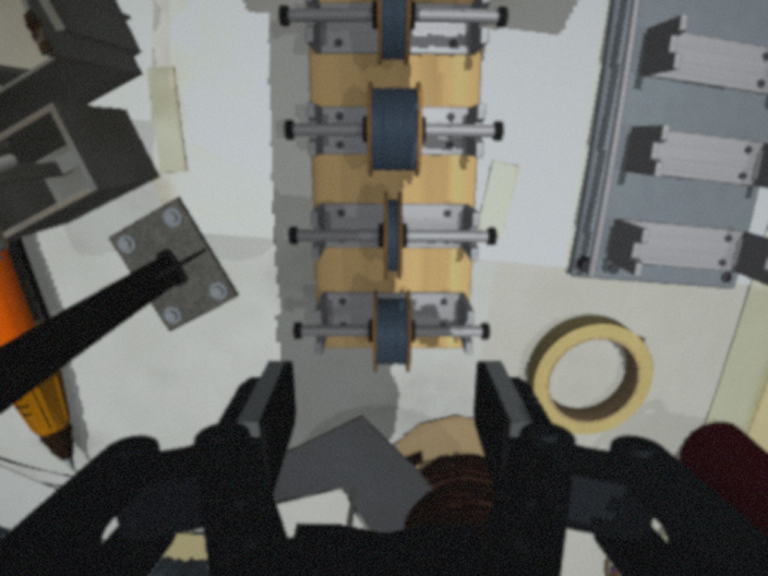

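The wrist view shows all four reels with capped rods, caps at about (285,15)/(502,17), (290,130)/(498,130), (295,235)/(491,236) and (299,330)/(485,331) in the 1.5x picture. From the near end the order is medium, widest, narrowest, second widest.

```bash
cat >> h.py <<'E'
def to(s,x,y,z,yaw):  # units of move from state to target; yaw turned after the shift
    a=np.radians(s["ee_rot"][2]);d=np.array([x,y,z])-s["tcp_pos"]
    t=np.array([d[0]*np.cos(a)+d[1]*np.sin(a),d[0]*np.sin(a)-d[1]*np.cos(a),-d[2]])
    w=(yaw-s["ee_rot"][2]+180)%360-180
    return (t/40).round(3),round(-w/4,3)
E
python3 - <<'E'
from h import *
s,c=pickle.load(open("w1.pkl","rb"))
caps=np.array([(502,17),(285,15),(498,130),(290,130),(491,236),(295,235),(485,331),(299,330)])/1.5-1/6
L=np.array([(x,y,54) for x in XS for y in(69,-69)],float)
r=least_squares(lambda p:(proj(c,s,rack(p,L))-caps).ravel(),[566,105,6]);print("storage",r.x,r.fun.round(1))
for p in rack(r.x,[(x,0,54) for x in XS]): print(p.round(1), to(s,p[0],p[1],160,180+r.x[2]), to(s,p[0],p[1],60,180+r.x[2]))
E
```

```text
storage [565.28926069 107.61194153   5.75326352] [ 1.6 -0.2 -0.7  0.4  0.7  0.4 -1.4 -0.1  1.4 -0.2 -1.7  0.2  1.3 -0.3
 -1.1  0.2]
[460.8  97.1  54. ] (array([3.713, 0.172, 2.271]), np.float64(0.045)) (array([3.713, 0.172, 4.771]), np.float64(0.045))
[530.5 104.1  54. ] (array([1.963, 0.167, 2.271]), np.float64(0.045)) (array([1.963, 0.167, 4.771]), np.float64(0.045))
[600.1 111.1  54. ] (array([0.213, 0.161, 2.271]), np.float64(0.045)) (array([0.213, 0.161, 4.771]), np.float64(0.045))
[669.8 118.1  54. ] (array([-1.537,  0.156,  2.271]), np.float64(0.045)) (array([-1.537,  0.156,  4.771]), np.float64(0.045))
```

drive_tool([
  [0.928,0.043,0.55,0,0,0,0.65],
  [0.928,0.043,0.55,0,0,0,0.65],
  [0.928,0.043,0.55,0,0,0,0.65],
  [0.928,0.043,0.55,0,0,0.045,0.65],
  [0,0,0.5,0,0,0,0.65],
  [0,0,0.5,0,0,0,0.65],
  [0,0,0.5,0,0,0,0.65],
  [0,0,0.4,0,0,0,0.65],
  [0,0,0.3,0,0,0,0.65],
  [0,0,0.2,0,0,0,0.65],
  [0,0,0.146,0,0,0,0.65],
  [0,0,0,0,0,0,0.65],
  [0,0,0,0,0,0,0.65],
])

```text
time_s: 4.58
tcp_pos: [461.9, 96.8, 61.9]
ee_rot: [-180.0, 0.0, -174.2]
force: [0.9, -0.2, -0.2]
grip_width: 55.8
gripper_force: 0.0
```

drive_tool([
  [0,0,0,0,0,0,0.3],
  [0,0,0,0,0,0,0.2],
  [0,0,0,0,0,0,0.1],
  [0,0,0,0,0,0,0.1],
  [0,0,0,0,0,0,0],
  [0,0,0,0,0,0,0],
], squeeze=40)

```text
time_s: 5.32
tcp_pos: [462.5, 96.8, 62.3]
ee_rot: [-180.0, 0.1, -174.3]
force: [0.2, -0.1, 5.1]
grip_width: 17.9
gripper_force: 49.3
```

drive_tool([
  [0,0,-0.2,0,0,0,0],
  [0,0,-0.4,0,0,0,0],
  [0,0,-0.7,0,0,0,0],
  [0,0,-0.75,0,0,0,0],
  [0,0,-0.75,0,0,0,0],
  [0,0,-0.65,0,0,0,0],
  [-0.228,0.579,-0.175,0,0,0,0],
  [-0.228,0.579,-0.175,0,0,0,0],
  [-0.228,0.579,-0.175,0,0,0,0],
  [-0.228,0.579,-0.175,0,0,0,0],
  [-0.228,0.579,-0.175,0,0,0,0],
  [-0.228,0.579,-0.175,0,0,0,0],
  [-0.228,0.579,-0.175,0,0,0,0],
  [-0.228,0.579,-0.175,0,0,0,0],
  [-0.228,0.579,-0.175,0,0,0,0],
  [-0.228,0.579,-0.175,0,0,0.958,0],
  [0,0,0,0,0,0,0],
  [0,0,0,0,0,0,0],
])

```text
time_s: 7.58
tcp_pos: [528.4, 335.7, 269.0]
ee_rot: [-179.9, -0.1, -178.0]
force: [0.8, -0.0, -0.9]
grip_width: 17.9
gripper_force: 48.4
```

Run:
```python
from h import *
from rig import sensors,camera
s=sensors.get_state();c=camera("wrist");pickle.dump((s,c),open("w2.pkl","wb"))
print(s["time_s"],s["tcp_pos"],s["ee_rot"],s["grip_width"],s["gripper_force"])
print(proj(c,s,rack([486.5,336.4,1.92],[(x,y,59) for x in XS for y in(54,-54)])).round())
print(proj(c,s,rack([486.5,336.4,1.92],[(x+a,y,16) for x in XS for a in (-9.5,9.5) for y in(40,-40)])).round().tolist())
cv2.imwrite("pics/w2.png",cv2.resize(c["color"],None,fx=1.5,fy=1.5,interpolation=cv2.INTER_CUBIC))
```

```text
7.575 [528.38913586 335.72696667 269.02471843] [-1.79939520e+02 -8.54078138e-02 -1.78035890e+02] 17.909963617211034 48.3782684057951
[[313.  15.]
 [203.  15.]
 [311.  88.]
 [205.  88.]
 [308. 156.]
 [207. 156.]
 [305. 217.]
 [210. 217.]]
[[294.0, 14.0], [221.0, 14.0], [294.0, 33.0], [221.0, 33.0], [293.0, 80.0], [222.0, 80.0], [292.0, 97.0], [223.0, 97.0], [291.0, 141.0], [224.0, 141.0], [291.0, 157.0], [224.0, 157.0], [290.0, 198.0], [225.0, 198.0], [289.0, 212.0], [226.0, 212.0]]
```

View pics/w2.png

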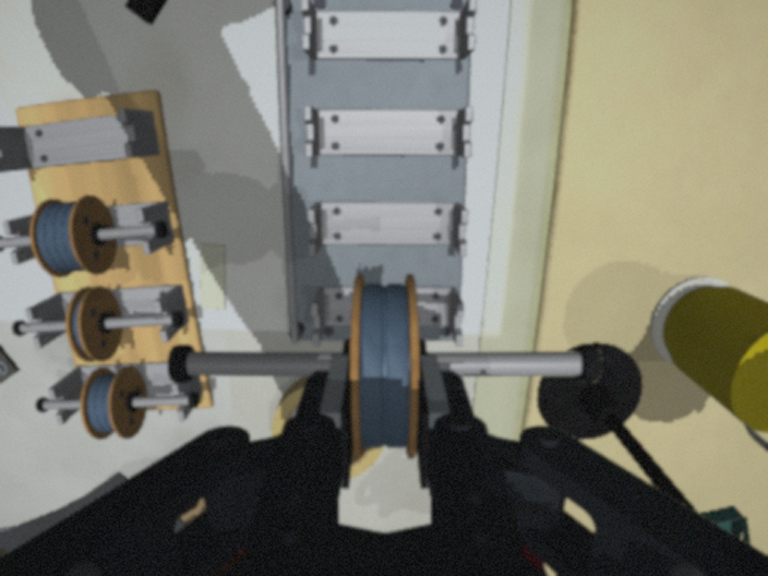

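The held reel is in the fingers, its rod running from (183,363) to (597,364) in the 1.5x picture. The feed strap screws are at (333,119)/(441,119) and (335,211)/(437,211), about 1 px from prediction.

Run:
```python
from h import *
s,c=pickle.load(open("w2.pkl","rb"))
f=lambda a:np.array(a)/1.5-1/6
scr=f([(441,19),(334,17),(444,49),(331,50),(441,119),(333,119),(440,149),(334,151),(437,211),(335,211),(437,240),(336,239)])
L=np.array([(x+a,y,16) for x in XS[:3] for a in(-9.5,9.5) for y in(40,-40)])
r=least_squares(lambda p:(proj(c,s,rack(p,L))-scr).ravel(),[486,336,2],loss="soft_l1");print("feed",r.x,r.fun.round(1))
caps=f([(597,364),(183,363)])
T=R.from_euler("xyz",s["ee_rot"],degrees=True).as_matrix()
q=least_squares(lambda p:(proj(c,s,s["tcp_pos"]+np.array([(p[0]+y*p[3],p[1]+y,p[2]) for y in(68,-68)])@T.T)-caps).ravel(),[0,0,8,0]);print("rod in tool",q.x,q.fun)
```

```text
feed [486.33786445 336.41410609   1.74622196] [ 0.8  1.9 -1.1  2.9 -1.6  0.   1.2 -0.9 -0.8  0.8  0.7  0.6 -0.6 -2.1
  0.3 -3.6  0.1  0.8  0.6  0.6 -0.4 -2.7  0.3 -2.3]
rod in tool [ 2.79159850e+00  2.33593272e+00  5.02578822e+00 -4.17710857e-03] [-6.98037184e-11  3.73177045e-11  7.79465381e-11 -4.83169060e-13]
```

Run:
```python
from h import *
def fit(c,s,p0,xs,z,a0):
    g=cv2.GaussianBlur(cv2.cvtColor(c["color"],6),(0,0),.8).astype(float)
    I=[(x,sa,sy) for x in xs for sa in(-1,1) for sy in(1,-1)]
    L=lambda a,b:np.array([(x+sa*a,sy*b,z) for x,sa,sy in I])
    m=[];k=[]
    for i,(u,v) in enumerate(proj(c,s,rack(p0,L(a0,40)))):
        u0,v0=int(round(u)),int(round(v))
        if v0<6: continue
        w=g[v0-4:v0+5,u0-4:u0+5];t=np.clip(np.median(w)-15-w,0,None)
        if t.sum()<20: continue
        yy,xx=np.mgrid[v0-4:v0+5,u0-4:u0+5];m.append(((t*xx).sum()/t.sum(),(t*yy).sum()/t.sum()));k.append(i)
    m=np.array(m);
    r=least_squares(lambda p:(proj(c,s,rack(p,L(p[3],p[4])))[k]-m).ravel(),[*p0,a0,40],loss="soft_l1")
    print(z,r.x.round(2),k,r.fun.round(1).tolist())
s,c=pickle.load(open("w2.pkl","rb"))
for z in(14,16,18): fit(c,s,[486.3,336.4,1.75],XS[:3],z,9.5)
s0,d=pickle.load(open("d0.pkl","rb"));fit(d["top"],s0,[486.3,336.4,1.8],XS,16,9.5)
```

```text
14 [485.87 336.87   1.72  10.02  40.33] [0, 1, 2, 3, 4, 5, 6, 7, 8, 9, 10, 11] [0.1, 0.3, -0.1, 0.2, -0.1, 0.4, 0.1, 0.4, -0.1, 0.1, -0.1, 0.0, 0.1, -0.1, 0.0, -0.1, -0.2, -0.3, 0.0, -0.4, 0.0, -0.4, 0.1, -0.3]
16 [485.93 336.86   1.72   9.97  40.14] [0, 1, 2, 3, 4, 5, 6, 7, 8, 9, 10, 11] [0.1, 0.0, -0.1, -0.1, -0.0, 0.1, 0.1, 0.1, -0.1, 0.1, -0.1, 0.1, 0.1, -0.1, 0.0, -0.0, -0.2, -0.0, 0.1, -0.0, 0.0, -0.1, 0.1, 0.0]
18 [485.98 336.85   1.72   9.92  39.94] [0, 1, 2, 3, 4, 5, 6, 7, 8, 9, 10, 11] [0.1, -0.3, -0.1, -0.4, -0.0, -0.2, 0.1, -0.2, -0.0, 0.1, -0.1, 0.1, 0.1, -0.1, 0.0, -0.0, -0.2, 0.3, 0.1, 0.3, 0.0, 0.3, 0.1, 0.3]
16 [485.9  337.21   1.82  11.62  40.31] [0, 1, 2, 3, 4, 5, 6, 7, 8, 9, 10, 11, 12, 13, 14, 15] [0.2, 0.4, -0.0, -0.2, -0.1, -0.4, 0.0, 0.7, -0.2, 1.2, 0.1, -0.1, -0.1, -0.5, -0.1, 0.3, 0.4, 0.4, -0.2, -0.6, -0.2, -0.4, 0.2, 0.2, -0.2, -0.1, -0.2, -0.7, 0.2, -0.1, 0.1, 0.2]
```

Run:
```python
from h import *
s,c=pickle.load(open("w1.pkl","rb"))
g=cv2.GaussianBlur(cv2.cvtColor(c["color"],6),(0,0),.8).astype(float)
I=[(x,sa,sy) for x in XS for sa in(-1,1) for sy in(1,-1)]
L=lambda a:np.array([(x+sa*a,sy*40,16) for x,sa,sy in I])
for it,p0 in enumerate([[565.3,107.6,5.75],None]):
    if p0 is None:p0=r.x[:3]
    m=[];k=[]
    for i,(u,v) in enumerate(proj(c,s,rack(p0,L(10)))):
        u0,v0=int(round(u)),int(round(v))
        if v0<5 or I[i][1]<0 and 0: continue
        w=g[v0-4:v0+5,u0-4:u0+5];t=np.clip(np.median(w)-15-w,0,None)
        if t.sum()<20: continue
        yy,xx=np.mgrid[v0-4:v0+5,u0-4:u0+5];m.append(((t*xx).sum()/t.sum(),(t*yy).sum()/t.sum()));k.append(i)
    m=np.array(m)
    r=least_squares(lambda p:(proj(c,s,rack(p,L(10)))[k]-m).ravel(),p0,loss="soft_l1",f_scale=.3)
    print(r.x.round(2),k,r.fun.round(1).reshape(-1,2).tolist())
# rods: column-profile centre on rod at y=+-45
for x in XS:
    out=[]
    for y in(42,-42,25,-25):
        u,v=proj(c,s,rack(r.x,[(x,y,54)]))[0];out.append((round(v,1)))
    print(x,out)
```

```text
[565.18 109.02   5.64] [0, 2, 3, 4, 5, 6, 7, 8, 9, 10, 12, 13, 14, 15] [[1.6, -0.1], [-0.3, 0.6], [0.1, 0.1], [-0.1, -0.3], [-0.1, -0.1], [-0.1, 0.8], [-0.0, 0.0], [-0.1, 0.0], [0.3, 0.0], [-0.5, -1.3], [0.2, -0.3], [0.2, -0.2], [-0.2, 0.2], [0.1, 0.1]]
[565.12 109.11   5.62] [0, 2, 3, 4, 5, 6, 7, 8, 9, 10, 12, 13, 14, 15] [[-0.2, 0.2], [-0.2, 0.5], [0.3, 0.1], [-0.0, -0.3], [0.0, -0.1], [0.1, 0.7], [0.1, -0.1], [-0.1, -0.0], [0.3, -0.0], [-0.8, -1.3], [-0.0, -0.1], [0.3, -0.3], [-0.2, 0.2], [0.1, 0.0]]
-105.0 [np.float64(10.4), np.float64(9.6), np.float64(10.0), np.float64(9.6)]
-35.0 [np.float64(86.6), np.float64(86.1), np.float64(86.4), np.float64(86.1)]
35.0 [np.float64(156.9), np.float64(156.5), np.float64(156.8), np.float64(156.6)]
105.0 [np.float64(220.3), np.float64(220.0), np.float64(220.3), np.float64(220.1)]
```

drive_tool([
  [0.607,0.007,0.621,0,0,0.055,0],
  [0.607,0.007,0.621,0,0,0,0],
  [0.607,0.007,0.621,0,0,0,0],
  [0.607,0.007,0.621,0,0,0,0],
  [0.607,0.007,0.621,0,0,0,0],
  [0.607,0.007,0.621,0,0,0,0],
  [0,0,0.35,0,0,0,0],
  [0,0,0.35,0,0,0,0],
  [0,0,0.3,0,0,0,0],
  [0,0,0,0,0,0,0],
  [0,0,0,0,0,0,0],
])

```text
time_s: 9.0
tcp_pos: [384.0, 333.8, 80.8]
ee_rot: [180.0, 0.0, -178.3]
force: [0.1, 0.5, -1.6]
grip_width: 17.9
gripper_force: 48.3
```

Run:
```python
from h import *
from rig import sensors,camera
s=sensors.get_state();c=camera("wrist");t=camera("top")
print(s["time_s"],s["tcp_pos"],s["ee_rot"],s["force"])
a=cv2.resize(c["color"][170:330,80:440],None,fx=2,fy=2,interpolation=cv2.INTER_CUBIC)
b=cv2.resize(t["color"][200:300,110:290],None,fx=2.8,fy=2.8,interpolation=cv2.INTER_CUBIC)
im=np.zeros((600,720,3),np.uint8);im[:320]=a;im[320:600,:504]=b
cv2.imwrite("pics/p1.png",im)
```

```text
9.0 [384.04337729 333.83545123  80.80038735] [ 1.79985618e+02  2.73797536e-02 -1.78311608e+02] [ 0.14479664  0.46805445 -1.58463344]
```

View pics/p1.png

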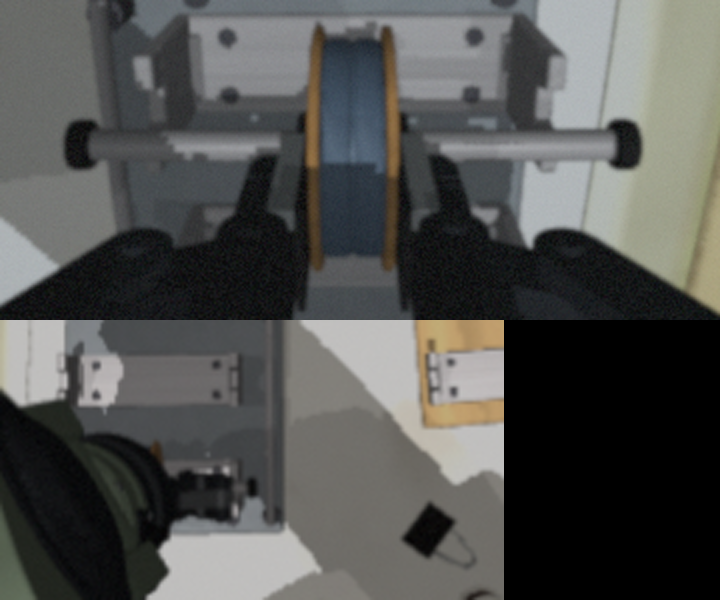

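The wrist crop shows the held rod level above the first feed yoke, with caps at (80,145) and (625,145) clear outside the cheeks at x≈150 and 555.

drive_tool([
  [0.03,-0.03,0.06,0,0,0,0],
  [0,0,0.1,0,0,0,0],
  [0,0,0.1,0,0,0,0],
  [0,0,0.1,0,0,0,0],
  [0,0,0.08,0,0,0,0],
  [0,0,0,0,0,0,0],
  [0,0,0,0,0,0,0],
])

```text
time_s: 9.98
tcp_pos: [382.3, 332.5, 62.9]
ee_rot: [-180.0, -0.0, -178.3]
force: [0.8, -0.4, -0.7]
grip_width: 18.1
gripper_force: 48.3
```

drive_tool([
  [0,0,0.04,0,0,0,0],
  [0,0,0,0,0,0,0],
])

```text
time_s: 10.22
tcp_pos: [382.5, 332.6, 62.3]
ee_rot: [180.0, 0.0, -178.3]
force: [-2.0, -2.5, 5.5]
grip_width: 18.4
gripper_force: 49.9
```

drive_tool([
  [0,0,0,0,0,0,0.45],
  [0,0,0,0,0,0,0.5],
  [0,0,0,0,0,0,0.5],
  [0,0,-0.3,0,0,0,0.5],
  [0,0,-0.6,0,0,0,0.65],
  [0,0,-0.7,0,0,0,0.65],
  [0,0,-0.7,0,0,0,0.65],
  [0,0,-0.7,0,0,0,0.65],
  [-0.44,-0.731,0,0,0,0,0.65],
  [-0.44,-0.731,0,0,0,0,0.65],
  [-0.44,-0.731,0,0,0,0,0.65],
  [-0.44,-0.731,0,0,0,0,0.65],
  [-0.44,-0.731,0,0,0,0,0.65],
  [-0.44,-0.731,0,0,0,0,0.65],
  [-0.44,-0.731,0,0,0,0,0.65],
  [-0.44,-0.731,0,0,0,-0.983,0.65],
  [0,0,0,0,0,0,0.65],
  [0,0,0,0,0,0,0.65],
])

```text
time_s: 12.48
tcp_pos: [529.5, 103.1, 181.7]
ee_rot: [180.0, -0.0, -174.4]
force: [0.1, 0.0, 0.2]
grip_width: 55.5
gripper_force: 0.0
```

Run:
```python
from h import *
from rig import sensors,camera
s=sensors.get_state();t=camera("scene")
print(s["time_s"],s["tcp_pos"],s["ee_rot"],to(s,530.3,103,59,185.63))
cv2.imwrite("pics/s1.png",cv2.resize(t["color"][120:320,100:400],None,fx=2.6,fy=2.6,interpolation=cv2.INTER_CUBIC))
```

```text
12.475 [529.53719222 103.08872116 181.66976621] [ 1.79976006e+02 -1.91880750e-02 -1.74391751e+02] (array([-0.019, -0.004,  3.067]), np.float64(-0.005))
```

View pics/s1.png

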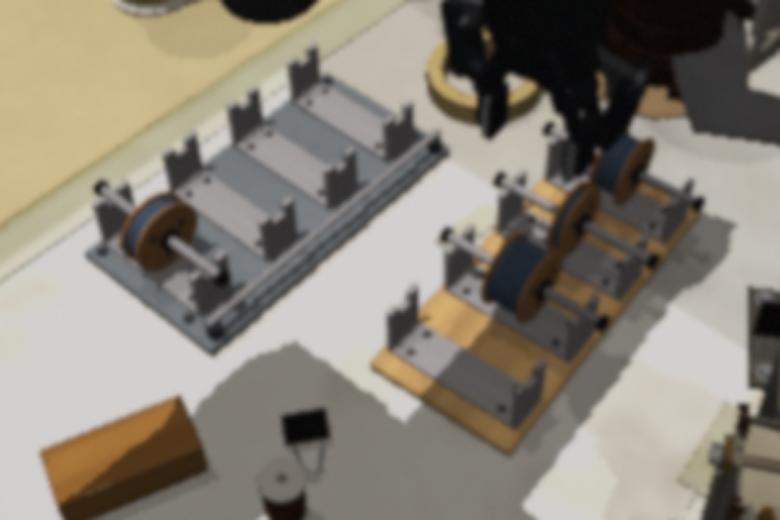

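The first reel sits level in the nearest feed yoke, with its caps outside both cheeks at crop (102,190) and (222,270). Next is the second reel.

drive_tool([
  [-0.02,0,0.5,0,0,0,0.65],
  [0,0,0.6,0,0,0,0.65],
  [0,0,0.6,0,0,0,0.65],
  [0,0,0.5,0,0,0,0.65],
  [0,0,0.4,0,0,0,0.65],
  [0,0,0.25,0,0,0,0.65],
  [0,0,0.17,0,0,0,0.65],
  [0,0,0,0,0,0,0.65],
  [0,0,0,0,0,0,0.65],
  [0,0,0,0,0,0,0.4],
  [0,0,0,0,0,0,0.3],
  [0,0,0,0,0,0,0.2],
  [0,0,0,0,0,0,0.2],
  [0,0,0,0,0,0,0.15],
  [0,0,0,0,0,0,0.15],
], squeeze=45)

```text
time_s: 14.4
tcp_pos: [531.7, 103.0, 61.4]
ee_rot: [-180.0, 0.1, -174.4]
force: [0.5, -0.5, 4.2]
grip_width: 32.0
gripper_force: 52.5
```

drive_tool([
  [0,0,-0.4,0,0,0,0],
  [0,0,-0.6,0,0,0,0],
  [0,0,-0.7,0,0,0,0],
  [0,0,-0.7,0,0,0,0],
  [0,0,-0.6,0,0,0,0],
  [0.176,0.744,0,0,0,0,0],
  [0.176,0.744,0,0,0,0,0],
  [0.176,0.744,0,0,0,0,0],
  [0.176,0.744,0,0,0,0,0],
  [0.176,0.744,0,0,0,0,0],
  [0.176,0.744,0,0,0,0,0],
  [0.176,0.744,0,0,0,0,0],
  [0.176,0.744,0,0,0,0.967,0],
  [0,0,0.5,0,0,0,0],
  [0,0,0.6,0,0,0,0],
  [0,0,0.6,0,0,0,0],
  [0,0,0.5,0,0,0,0],
  [0,0,0.3,0,0,0,0],
  [0,0,0,0,0,0,0],
  [0,0,0,0,0,0,0],
])

```text
time_s: 16.9
tcp_pos: [451.8, 334.6, 81.4]
ee_rot: [180.0, 0.1, -178.2]
force: [0.2, 0.3, -0.8]
grip_width: 32.0
gripper_force: 51.6
```

Run:
```python
from h import *
from rig import sensors
s=sensors.get_state();print(s["tcp_pos"],to(s,452.3,334.6,61.4,181.74))
```

```text
[451.84983241 334.58240879  81.40421288] (array([-0.011,  0.   ,  0.5  ]), np.float64(0.007))
```

drive_tool([
  [-0.01,0,0.06,0,0,0,0],
  [0,0,0.1,0,0,0,0],
  [0,0,0.1,0,0,0,0],
  [0,0,0.1,0,0,0,0],
  [0,0,0.09,0,0,0,0],
  [0,0,0.05,0,0,0,0],
  [0,0,0,0,0,0,0],
  [0,0,0,0,0,0,0],
])

```text
time_s: 17.9
tcp_pos: [451.7, 334.3, 61.4]
ee_rot: [180.0, 0.0, -178.2]
force: [-2.6, -1.7, 8.4]
grip_width: 32.0
gripper_force: 53.0
```

drive_tool([
  [0,0,0,0,0,0,0.5],
  [0,0,0,0,0,0,0.62],
  [0,0,0,0,0,0,0.62],
  [0,0,-0.3,0,0,0,0.62],
  [0,0,-0.6,0,0,0,0.62],
  [0,0,-0.7,0,0,0,0.62],
  [0,0,-0.7,0,0,0,0.62],
  [0,0,-0.7,0,0,0,0.62],
  [-0.439,-0.72,0,0,0,0,0.62],
  [-0.439,-0.72,0,0,0,0,0.62],
  [-0.439,-0.72,0,0,0,0,0.62],
  [-0.439,-0.72,0,0,0,0,0.62],
  [-0.439,-0.72,0,0,0,0,0.62],
  [-0.439,-0.72,0,0,0,0,0.62],
  [-0.439,-0.72,0,0,0,0,0.62],
  [-0.439,-0.72,0,0,0,-0.958,0.62],
  [0,0,0,0,0,0,0.62],
  [0,0,0,0,0,0,0.62],
])

```text
time_s: 20.15
tcp_pos: [598.9, 108.6, 180.9]
ee_rot: [180.0, -0.0, -174.4]
force: [0.4, 0.8, -0.0]
grip_width: 53.2
gripper_force: 0.0
```

Run:
```python
from h import *
from rig import sensors,camera
s=sensors.get_state();t=camera("scene")
print(s["time_s"],s["tcp_pos"],s["ee_rot"],to(s,599.9,108.5,61.5,185.63))
cv2.imwrite("pics/s2.png",cv2.resize(t["color"][120:320,100:400],None,fx=2.6,fy=2.6,interpolation=cv2.INTER_CUBIC))
```

```text
20.15 [598.8971405  108.64432218 180.9202922 ] [ 1.79973049e+02 -1.06755128e-02 -1.74426905e+02] (array([-0.025, -0.006,  2.986]), np.float64(-0.014))
```

View pics/s2.png

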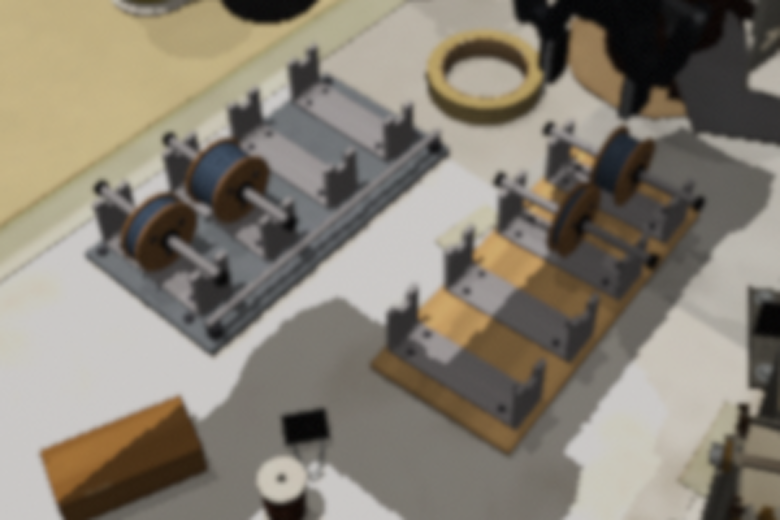

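Two reels are seated in the first two feed yokes, at crop (160,235) and (230,185). The third is the narrowest, so I'll grip it slightly higher.

drive_tool([
  [0,0,0.5,0,0,0,0.62],
  [0,0,0.6,0,0,0,0.62],
  [0,0,0.6,0,0,0,0.62],
  [0,0,0.5,0,0,0,0.62],
  [0,0,0.4,0,0,0,0.62],
  [0,0,0.2,0,0,0,0.62],
  [0,0,0.15,0,0,0,0.62],
  [0,0,0,0,0,0,0.62],
  [0,0,0,0,0,0,0.5],
  [0,0,0,0,0,0,0.3],
  [0,0,0,0,0,0,0.2],
  [0,0,0,0,0,0,0.1],
  [0,0,0,0,0,0,0],
  [0,0,0,0,0,0,0],
  [0,0,0,0,0,0,0],
], squeeze=40)

```text
time_s: 22.08
tcp_pos: [599.5, 108.3, 62.8]
ee_rot: [-180.0, 0.0, -174.4]
force: [-1.0, -0.2, 4.0]
grip_width: 11.0
gripper_force: 43.1
```

drive_tool([
  [0,0,-0.4,0,0,0,0],
  [0,0,-0.6,0,0,0,0],
  [0,0,-0.7,0,0,0,0],
  [0,0,-0.7,0,0,0,0],
  [0,0,-0.6,0,0,0,0],
  [0.176,0.735,0,0,0,0,0],
  [0.176,0.735,0,0,0,0,0],
  [0.176,0.735,0,0,0,0,0],
  [0.176,0.735,0,0,0,0,0],
  [0.176,0.735,0,0,0,0,0],
  [0.176,0.735,0,0,0,0,0],
  [0.176,0.735,0,0,0,0,0],
  [0.176,0.735,0,0,0,0.967,0],
  [0,0,0.5,0,0,0,0],
  [0,0,0.6,0,0,0,0],
  [0,0,0.6,0,0,0,0],
  [0,0,0.5,0,0,0,0],
  [0,0,0.3,0,0,0,0],
  [0,0,0,0,0,0,0],
  [0,0,0,0,0,0,0],
])

```text
time_s: 24.58
tcp_pos: [520.8, 337.3, 83.5]
ee_rot: [180.0, 0.1, -178.3]
force: [-0.3, -0.3, -1.0]
grip_width: 11.1
gripper_force: 42.5
```

drive_tool([
  [0,0,0.06,0,0,0,0],
  [0,0,0.1,0,0,0,0],
  [0,0,0.1,0,0,0,0],
  [0,0,0.1,0,0,0,0],
  [0,0,0.09,0,0,0,0],
  [0,0,0.06,0,0,0,0],
  [0,0,0,0,0,0,0],
  [0,0,0,0,0,0,0],
])

```text
time_s: 25.58
tcp_pos: [520.1, 336.9, 62.8]
ee_rot: [-180.0, 0.0, -178.3]
force: [-2.3, -2.4, 5.7]
grip_width: 11.0
gripper_force: 43.4
```

drive_tool([
  [0,0,0,0,0,0,0.4],
  [0,0,0,0,0,0,0.45],
  [0,0,0,0,0,0,0.45],
  [0,0,-0.3,0,0,0,0.5],
  [0,0,-0.6,0,0,0,0.62],
  [0,0,-0.7,0,0,0,0.62],
  [0,0,-0.7,0,0,0,0.62],
  [0,0,-0.7,0,0,0,0.62],
  [-0.446,-0.705,0,0,0,0,0.62],
  [-0.446,-0.705,0,0,0,0,0.62],
  [-0.446,-0.705,0,0,0,0,0.62],
  [-0.446,-0.705,0,0,0,0,0.62],
  [-0.446,-0.705,0,0,0,0,0.62],
  [-0.446,-0.705,0,0,0,0,0.62],
  [-0.446,-0.705,0,0,0,0,0.62],
  [-0.446,-0.705,0,0,0,-0.983,0.62],
  [0,0,0,0,0,0,0.62],
  [0,0,0,0,0,0,0.62],
])

```text
time_s: 27.82
tcp_pos: [669.4, 116.1, 182.5]
ee_rot: [180.0, -0.0, -174.4]
force: [-0.2, 0.6, -0.1]
grip_width: 52.8
gripper_force: 0.0
```

Run:
```python
from h import *
from rig import sensors,camera
s=sensors.get_state();t=camera("scene")
print(s["time_s"],s["tcp_pos"],s["ee_rot"],to(s,669.6,115.5,61.5,185.63))
cv2.imwrite("pics/s3.png",cv2.resize(t["color"][120:320,100:400],None,fx=2.6,fy=2.6,interpolation=cv2.INTER_CUBIC))
```

```text
27.825 [669.44126309 116.05209657 182.53535386] [ 1.79975486e+02 -3.63439553e-03 -1.74360963e+02] (array([-3.000e-03, -1.400e-02,  3.026e+00]), np.float64(0.002))
```

View pics/s3.png

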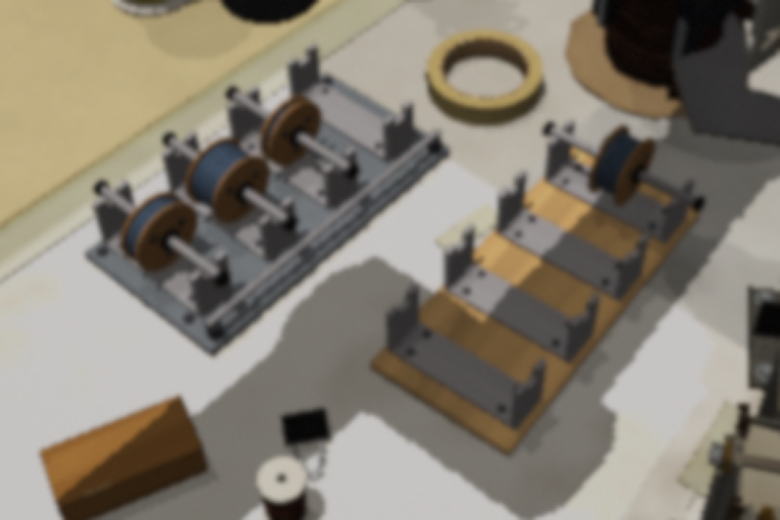

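Three reels are seated in order and only the far one is left in storage, at crop (625,165).

drive_tool([
  [0,0,0.5,0,0,0,0.62],
  [0,0,0.6,0,0,0,0.62],
  [0,0,0.6,0,0,0,0.62],
  [0,0,0.5,0,0,0,0.62],
  [0,0,0.4,0,0,0,0.62],
  [0,0,0.25,0,0,0,0.62],
  [0,0,0.17,0,0,0,0.62],
  [0,0,0,0,0,0,0.62],
  [0,0,0,0,0,0,0.5],
  [0,0,0,0,0,0,0.3],
  [0,0,0,0,0,0,0.2],
  [0,0,0,0,0,0,0.1],
  [0,0,0,0,0,0,0],
  [0,0,0,0,0,0,0],
  [0,0,0,0,0,0,0],
], squeeze=45)

```text
time_s: 29.75
tcp_pos: [670.5, 115.8, 62.2]
ee_rot: [-180.0, 0.1, -174.3]
force: [0.9, 1.4, 5.8]
grip_width: 25.1
gripper_force: 47.9
```

drive_tool([
  [0,0,-0.4,0,0,0,0],
  [0,0,-0.6,0,0,0,0],
  [0,0,-0.7,0,0,0,0],
  [0,0,-0.7,0,0,0,0],
  [0,0,-0.6,0,0,0,0],
  [0.176,0.718,0,0,0,0,0],
  [0.176,0.718,0,0,0,0,0],
  [0.176,0.718,0,0,0,0,0],
  [0.176,0.718,0,0,0,0,0],
  [0.176,0.718,0,0,0,0,0],
  [0.176,0.718,0,0,0,0,0],
  [0.176,0.718,0,0,0,0,0],
  [0.176,0.718,0,0,0,0.98,0],
  [0,0,0.5,0,0,0,0],
  [0,0,0.6,0,0,0,0],
  [0,0,0.6,0,0,0,0],
  [0,0,0.5,0,0,0,0],
  [0,0,0.3,0,0,0,0],
  [0,0,0,0,0,0,0],
  [0,0,0,0,0,0,0],
])

```text
time_s: 32.25
tcp_pos: [591.5, 339.1, 82.3]
ee_rot: [180.0, 0.1, -178.3]
force: [0.1, 0.4, -0.6]
grip_width: 24.9
gripper_force: 47.0
```

drive_tool([
  [0,0,0.06,0,0,0,0],
  [0,0,0.1,0,0,0,0],
  [0,0,0.1,0,0,0,0],
  [0,0,0.1,0,0,0,0],
  [0,0,0.09,0,0,0,0],
  [0,0,0.06,0,0,0,0],
  [0,0,0,0,0,0,0],
  [0,0,0,0,0,0,0],
])

```text
time_s: 33.25
tcp_pos: [591.0, 338.8, 62.2]
ee_rot: [180.0, 0.0, -178.3]
force: [-2.2, -1.6, 6.8]
grip_width: 24.5
gripper_force: 48.3
```

drive_tool([
  [0,0,0,0,0,0,0.5],
  [0,0,0,0,0,0,0.6],
  [0,0,0,0,0,0,0.6],
  [0,0,-0.3,0,0,0,0.6],
  [0,0,-0.6,0,0,0,0.6],
  [0,0,-0.8,0,0,0,0.6],
  [0,0,-0.8,0,0,0,0.6],
  [0,0,-0.8,0,0,0,0.6],
  [0,-0.8,0,0,0,0,0.6],
  [0,-0.8,0,0,0,0,0.6],
  [0,-0.8,0,0,0,0,0.6],
  [0,-0.8,0,0,0,0,0.6],
  [0,-0.8,0,0,0,0,0.6],
  [0,-0.8,0,0,0,0,0.6],
  [0,-0.8,0,0,0,0,0.6],
  [0,0,0,0,0,0,0.6],
  [0,0,0,0,0,0,0.6],
])

```text
time_s: 35.38
tcp_pos: [598.0, 115.4, 193.6]
ee_rot: [180.0, 0.0, -178.3]
force: [-0.6, 0.5, -0.5]
grip_width: 51.1
gripper_force: 0.0
```

Run:
```python
from h import *
from rig import sensors,camera
s=sensors.get_state();t=camera("top");c=camera("scene")
print(s["time_s"],s["tcp_pos"])
print((proj(t,s,rack([485.9,336.9,1.75],[(x,y,54) for x in XS for y in(68,-68)]))-[122,125])*2.3)
im=np.zeros((600,800,3),np.uint8)
a=cv2.resize(t["color"][125:280,122:282],None,fx=2.3,fy=2.3,interpolation=cv2.INTER_CUBIC);im[:a.shape[0],:a.shape[1]]=a
b=cv2.resize(c["color"][130:255,125:280],None,fx=2.7,fy=2.7,interpolation=cv2.INTER_CUBIC);im[:b.shape[0],375:375+b.shape[1]]=b
cv2.imwrite("pics/f.png",im)
```

```text
35.375 [597.99760943 115.37676894 193.57140892]
[[  5.04941779 312.34408718]
 [180.86672349 310.55458085]
 [  5.44872999 221.78230071]
 [180.41551998 220.1697785 ]
 [  6.12882367 132.11126794]
 [180.08106242 130.68080093]
 [  7.07703501  43.57488646]
 [179.86002112  42.32645052]]
```

View pics/f.png

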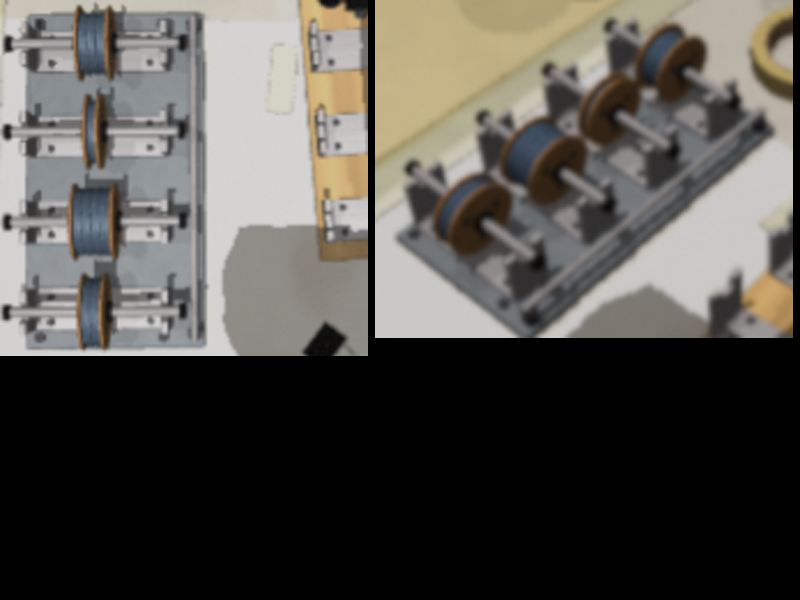

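All four rods lie level in the feed yokes. Their caps are at x≈8 and x≈183 on rows 312, 221, 131 and 43, within about 2 mm of prediction, and the order matches storage.

```bash
python3 -c "
from rig import ticket
print(ticket.close_job())"
```

```text
the job is handed in; nothing more can be done
None
```

All four reels are in the feed rack in their storage order with both rod ends down in the brackets (checked in the last pictures), and the job was handed in at about 35 s; no verdict was shown.

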